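# Bring the bud round to the slip jar and point it out

## Robot

A 6-joint arm with a two-finger parallel gripper is mounted at the origin on a cart in front of the work surface, level with it; the furniture and walls round the work are solid. World frame = base frame: x ahead of the robot, y to its left, z up, the work surface at z = 0. Lengths are in mm, angles in rad, forces in N, time in s.
With the tool pointing down it reaches from about 325 to 775 mm from the base axis. Payload 5.5 kg.
Tool frame: the origin (TCP) lies at the very end of the fingers, on their centre line; the grasp point (between the pads) lies 19 mm behind it; x points along the fingers, y is the direction in which the jaws open and shut, and the axes are right-handed (so a half turn about x gives the same grasp; the last joint's range is limited). The gripper opens to 88 mm and grips with 3 to 60 N. Pads are 20 mm wide; open, the fingers measure 115 mm over their backs; the gripper's body (75 mm by 178 mm) begins 61 mm behind the grasp point.
Start: joints at [-0.057, 0.091, 1.231, -0, 1.82, -0.057], TCP at [600.013, -0.003, 199.031] pointing down, gripper open.
Joint ranges: [-2.87, 2.87], [-0.86, 2.18], [0.17, 2.46], [-1.51, 4.65], [0.06, 2.69], [-2.65, 2.65]. Speed limits (rad/s): [2.57, 2.57, 3.01, 3.14, 3.14, 3.14].

## Interface

Orientations are given as a rotation vector (axis times angle).
In Python, from workcell import bot gives the robot as it stands.
- The arm moves only by the tool drive_tool, never from a script. Its argument "commands" is a list of rows, each a list of 3 entries, a list of its own where there are three numbers: the closure in counts, from 0 (fully open) to 255 (shut), then the shift along the tool's x, y, z in mm, then the turn, a rotation vector about the tool's x, y, z in degrees. In form: [[grip, [x, y, z], [ax, ay, az]], ...]. A call has 1 to 8 rows; each row is the pose to reach, as a shift and turn from the pose commanded when the call began, along the tool's axes at that moment; what a row does not reach only later rows make up. A row lasts 1/10 s, in which the tool goes at most 50 mm and 8.59 degrees, less where a joint would pass 70% of its speed; a pose out of reach is approached as far as the arm can. A call with a gripper value outside its range is refused whole. The fingers move at their own pace and stop on an object; "squeeze" is the grip in N (left out, the last holds). Time passes only in rows, so rows that repeat a pose let the fingers close. It gives the time, the measured TCP pose, the force and the opening at its end, in the units of the state.
- bot.read_state(): the state, without advancing time (a new reading comes with each control period).
- bot.camera(name): name is "scene" or "side" or "wrist"; returns (picture, depth): 400x640x3 uint8, red, green, blue; 400x640 float32, mm along the optical axis (not along the pixel's ray), 0 where there is no reading.
- bot.calibration(name): a dict with "fx", "fy", "cx", "cy" (pixels), "dist" ([k1, k2, p1, p2, k3] as OpenCV has them; the pictures are not rectified), "R" (3x3) and "t" (3): a world point X has camera coordinates R X + t. Camera axes: x right, y down, z forward; pixel columns grow to the right and rows downward; lengths in mm; the calibration is good to about 2 mm. A picture is of the moment at which its call begins: read the wrist's pose just before it. calibration takes no time and is no camera call; for the wrist camera it gives the pose at the moment of the call.
- bot.sign_off(): hands the job in, once; it reports no verdict.
The state is a dict: "time_s": time; "qpos": joint angles; "joint_vel": joint speeds; "joint_efforts": joint torques, N m; "eef_pos": TCP position; "ee_rot": TCP orientation; "force": force on the tool from outside, world axes, zero at the start; "wrist_torque": the same for the moment, N m; "opening": finger opening in mm.
Only numpy, scipy, OpenCV 4.12 (cv2) and the standard library are available. Lean on these libraries where they do the work, as an engineer would, in place of code of your own. Each camera call takes 0.05 s, during which the arm holds its last target.

## Task

The cast bud is the next piece to be stuck up with slip: with a fingertip on the banding wheel's round plate, turn the wheel until the bud comes round to the slip jar, as near to it as the wheel will bring it, then take the hand off and let the wheel stand still. Then point the bud out to me: hold the fingertips just above it for at least two seconds, and finish still pointing. Do not touch the bud, petal and cuff that lie on the wheel, and leave the things that stand round it where they are.

Things in the scene. Friction and masses are not known exactly. Their poses are not given: they have to be found in the camera images.
- banding_wheel_plate (a joint): turn of the banding wheel's plate (rad), counter-clockwise from above. A potter's turntable: round metal plate 236 mm across, underside 129, top 143 mm above the bench, on a fixed foot 160 mm wide. It turns endlessly with little drag, stays where left, and follows a fingertip pressed on a bare part of its top (about 10 N) and dragged slowly in an arc; pressed lightly it slips; pieces on it ride along.
- plate_top (a point): centre of the plate's top, on the upright spindle, 143 mm above the bench; z up, x and y turn with the plate. Bud, petal and cuff lie in a row along an arc, each about 70 mm out from this centre and 72 deg from its neighbour, in any order; the other side of the plate is bare, out to the rim (118 mm), but for fixed flat crumbs of plaster.
- bud: the piece to bring round and point at: white fluted cast bud like a hollow flower lying with its mouth to one side, 81 x 73 mm and 69 mm high, the tallest piece on the plate, loose. Origin: middle of its underside, z up.
- petal: white petal tile, a thin sheet bent like a roof, 55 x 57 mm and 16 mm high, loose on the plate. Origin: middle of its underside. To be left alone.
- cuff: small white cast cuff, a little bow with two raised horns, 40 x 35 mm and 18 mm high, loose on the plate. Origin: middle of its underside. To be left alone.
- jar: slip jar: round white jar with a blue screw lid, 65 mm wide and 92 mm high, standing on the bench close beside the wheel, at its front, left or right (its axis about 170 mm from the spindle). Origin: middle of its underside, z up. Not to be moved; it shows where the bud shall come.
- bowl: small round water bowl, 68 mm wide and 34 mm high, on the bench beside the wheel. Origin: middle of its underside. A bystander.
- block: white plaster sanding block, 45 x 90 mm and 30 mm high, on the bench beside the wheel. Origin: middle of its underside. A bystander.
Not all that is in view belongs to the job. What is shaped like the bud but green is not meant.

How it is judged:
By the outcome, as a careful person would: the job done as asked, in the order asked, and still so for the second after the job is handed in, with the robot touching nothing.
It also fails if it takes over 58 s, if anything falls off the work surface, if the arm or the gripper's body presses on something with over 40 N, if the wrist force passes 120 N, or if a joint passes its speed limit or range.

## Working session

There is one attempt and no reset: what is moved stays moved. The work goes in short steps, Python scripts to look and compute and a tool call to move; the robot and the scene stay as the last step left them, time stands still between calls to the robot, and variables do not carry over. Pictures are saved under pics/ and viewed, and the job is handed in when it is done.

Besides the shell and the picture viewer there is one more tool, called as name([rows], argument=value, ...), one row to a line, values as JSON. drive_tool: Moves the arm, as the interface text tells. Its arguments: {"type":"object","properties":{"commands":{"type":"array"},"squeeze":{"type":"number"}},"required":["commands"]}

```bash
mkdir -p pics; ls; python3 - <<'E'
from workcell import bot
import cv2,numpy as np
s=bot.read_state();print(s)
for n in("scene","side","wrist"):
    p,d=bot.camera(n);c=bot.calibration(n)
    cv2.imwrite(f"pics/{n}0.png",p[:,:,::-1]);np.savez(f"{n}0.npz",p=p,d=d,**{k:np.array(v) for k,v in c.items()})
    print(n,c)
E
```

```text
pics
{'time_s': 0.0, 'qpos': array([-5.67139089e-02,  9.18335789e-02,  1.23184836e+00,  2.83638533e-06,
        1.81981388e+00, -5.67158873e-02]), 'joint_vel': array([-1.53642539e-03,  1.02728579e-04, -9.48097181e-04,  1.92159911e-04,
       -2.80367919e-05,  1.01391475e-03]), 'joint_efforts': array([-3.13584051e-04, -4.46447504e+01, -4.06449509e+01,  6.96761138e-02,
        2.93726998e-02, -1.50731516e-04]), 'eef_pos': array([5.99660533e+02, 1.01772866e-02, 1.97943262e+02]), 'ee_rot': array([ 1.20838018,  1.21068133, -1.2105443 ]), 'force': array([ 0.62958177,  0.76575082, -0.14645243]), 'wrist_torque': array([-0.0335118 , -0.03199874, -0.07913117]), 'opening': 88.13882406037692}
scene {'fx': 386.2588275784211, 'fy': 386.2588275784211, 'cx': 319.5394796815157, 'cy': 198.37409369153545, 'dist': array([0.01196962, 0.        , 0.        , 0.        , 0.        ]), 'R': array([[-0.04469094, -0.99889801, -0.0143345 ],
       [-0.80228852,  0.04443704, -0.59528017],
       [ 0.59526116, -0.01510322, -0.80339034]]), 't': array([-180.27846268,  490.54949078,  637.89494607])}
side {'fx': 509.39418994148383, 'fy': 509.39418994148383, 'cx': 314.45016950240944, 'cy': 200.62869135899464, 'dist': array([-0.08226056,  0.        ,  0.        ,  0.        ,  0.        ]), 'R': array([[ 0.99665326, -0.0817316 ,  0.00148885],
       [-0.06956908, -0.8576229 , -0.50955186],
       [ 0.04292336,  0.50774295, -0.86043866]]), 't': array([-556.66383823,  -70.21045925, 1193.58202852])}
wrist {'fx': 294.71468097926896, 'fy': 294.71468097926896, 'cx': 326.4609734243126, 'cy': 202.11467914802472, 'dist': array([-0.01875035,  0.        ,  0.        ,  0.        ,  0.        ]), 'R': array([[ 9.99998457e-01,  9.74120304e-04, -1.46169945e-03],
       [ 1.37246686e-03, -9.52645556e-01,  3.04079859e-01],
       [-1.09627112e-03, -3.04081396e-01, -9.52645423e-01]]), 't': array([-600.24447694,  -37.70550623,  392.3159133 ])}
```

View pics/scene0.png

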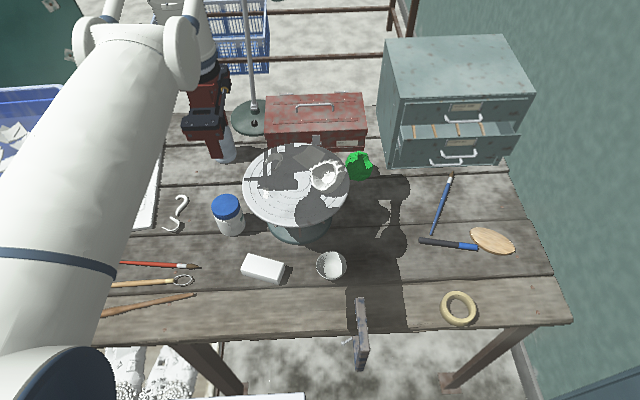

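View pics/side0.png

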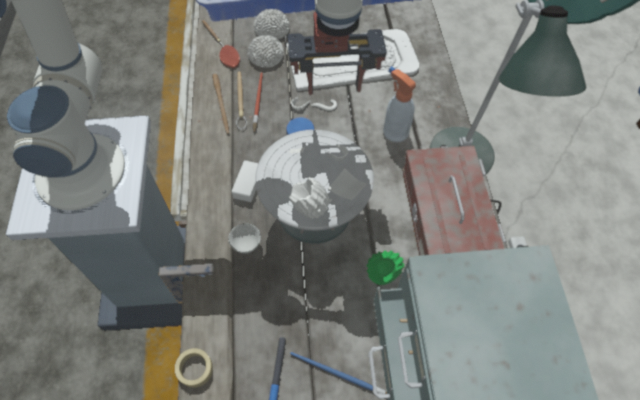

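View pics/wrist0.png

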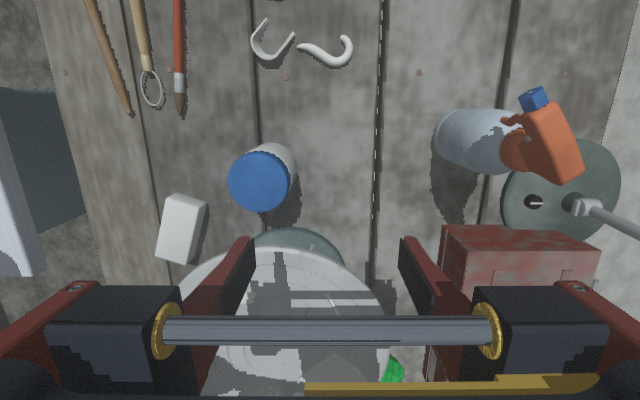

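```bash
cat > h.py <<'E'
import numpy as np,cv2
def cloud(d,c):
    K=np.array([[c['fx'],0,c['cx']],[0,c['fy'],c['cy']],[0,0,1]],float)
    v,u=np.mgrid[:400,:640]
    n=cv2.undistortPoints(np.stack([u.ravel(),v.ravel()],1).astype(float).reshape(-1,1,2),K,np.array(c['dist'],float)).reshape(400,640,2)
    P=np.dstack([n[...,0]*d,n[...,1]*d,d]).astype(float)
    X=(P-np.array(c['t']))@np.array(c['R'])
    X[d<=0]=np.nan
    return X
def proj(c,X):
    K=np.array([[c['fx'],0,c['cx']],[0,c['fy'],c['cy']],[0,0,1]],float)
    return cv2.projectPoints(np.array(X,float).reshape(-1,1,3),cv2.Rodrigues(np.array(c['R']))[0],np.array(c['t'],float),K,np.array(c['dist'],float))[0].reshape(-1,2)
E
cat > m.py <<'E'
import sys
from h import *
tag=sys.argv[1]
for n in("scene","side","wrist"):
    z=dict(np.load(f"{n}{tag}.npz"));X=cloud(z['d'],z);p=z['p'].astype(int)
    if n=="wrist":X[240:]=np.nan
    b=(p[...,2]>p[...,0]+60)&(p[...,2]>100)&(X[...,2]>60)&(X[...,2]<120)&(X[...,0]>350)&(X[...,0]<800)
    print(n,"blue lid",b.sum(),np.nanmedian(X[b],0) if b.any() else'')
    if b.any(): print(' circ',[ (cv2.minEnclosingCircle(X[b&(X[...,2]>85)][:,:2].astype(np.float32)))])
    pl=(abs(X[...,2]-143)<5)&(X[...,0]>350)&(X[...,0]<800)&(abs(X[...,1])<250)
    if pl.sum()>200:
        print(' plate',pl.sum(),np.median(X[pl],0),cv2.minEnclosingCircle(X[pl][:,:2].astype(np.float32)))
    # height map
    H=np.zeros((360,360,3),np.uint8)
    m=(X[...,2]>-20)&(X[...,2]<230)
    Q=X[m];C=z['p'][m]
    r=(Q[:,0]-430).astype(int);cc=(200-Q[:,1]).astype(int)
    ok=(r>=0)&(r<360)&(cc>=0)&(cc<360)
    H2=np.zeros((360,360,3),np.uint8)
    hh=cv2.applyColorMap(np.clip(Q[:,2]*1.2,0,255).astype(np.uint8).reshape(-1,1),cv2.COLORMAP_JET)[:,0]
    for k in np.where(ok)[0]:
        i,j=359-r[k],cc[k]
        H[i:i+2,j:j+2]=C[k][::-1];H2[i:i+2,j:j+2]=hh[k]
    cv2.imwrite(f"pics/map_{n}{tag}.png",np.hstack([H,H2]))
E
python3 m.py 0
```

```text
scene blue lid 477 [525.840858    11.67714379  92.23561633]
 circ [((527.5696411132812, 11.662959098815918), 31.238096237182617)]
 plate 5655 [ 518.53802469 -137.30103966  143.08023941] ((545.2293090820312, -154.02548217773438), 119.16708374023438)
side blue lid 277 [524.03674146  18.14990682  93.71674464]
 circ [((526.4384155273438, 11.740994453430176), 29.99303436279297)]
 plate 7163 [ 545.78466683 -140.78680698  144.06936056] ((619.8767700195312, -92.82140350341797), 215.1717987060547)
wrist blue lid 2789 [530.26961512  12.58564449  93.12350841]
 circ [((529.7683715820312, 11.129380226135254), 30.90324592590332)]
 plate 688 [752.96673641  50.94460271 145.48564684] ((758.0352783203125, 57.8851203918457), 25.50477409362793)
```

```bash
sed -i 's/X\[...,0\]<800)&(abs(X\[...,1\])<250)/X[...,0]<680)\&(X[...,1]<-20)\&(X[...,1]>-300)/; s/cc=(200-Q/cc=(50-Q/; s/-430).as/-370).as/' m.py; python3 m.py 0 | grep plate; python3 - <<'E'
import cv2,numpy as np
cv2.imwrite('pics/mm0.png',np.vstack([cv2.imread('pics/map_scene0.png')[:300],cv2.imread('pics/map_side0.png')[:300]]))
E
```

```text
plate 5871 [ 519.48247664 -139.74372376  143.06793575] ((545.2293090820312, -154.02548217773438), 119.16708374023438)
 plate 7655 [ 543.99888605 -148.16563765  144.01969257] ((544.2950439453125, -153.41493225097656), 120.36538696289062)
```

View pics/mm0.png

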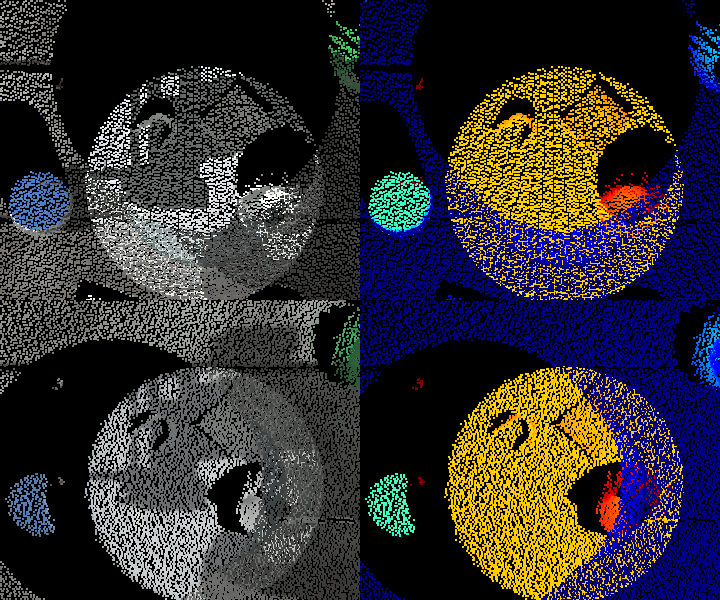

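```bash
python3 - <<'E'
import cv2,numpy as np
a=cv2.imread('pics/scene0.png')[130:255,230:365];b=cv2.imread('pics/side0.png')[120:235,245:385]
f=lambda i:cv2.resize(np.clip(255*(i/255.)**.6,0,255).astype(np.uint8),(700,580),interpolation=cv2.INTER_CUBIC)
cv2.imwrite('pics/z_sc.png',f(a));cv2.imwrite('pics/z_si.png',f(b))
E
```

```text
(no output)
```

View pics/z_sc.png

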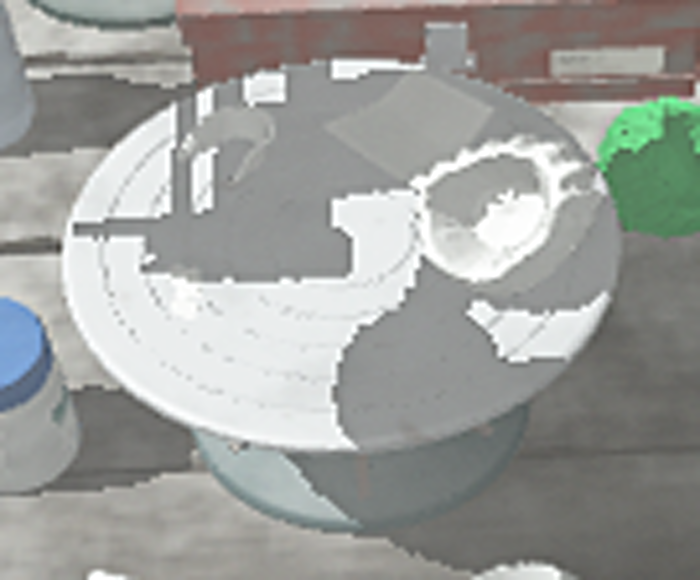

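View pics/z_si.png

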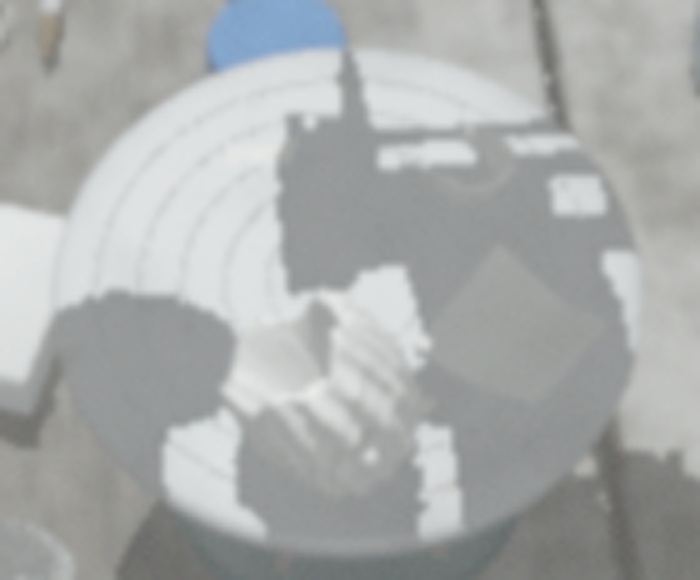

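```bash
python3 - <<'E'
from h import *
C=np.array([545,-153.7])
A=[]
for n in("scene","side"):
    z=dict(np.load(f"{n}0.npz"));X=cloud(z['d'],z)
    for (u,v) in ([(266,195)] if n=="scene" else [(293,152)]):
        q=X[v,u];w=q[:2]-C;print(n,'crumb',q,np.hypot(*w),np.degrees(np.arctan2(w[1],w[0])))
    r=np.hypot(X[...,0]-C[0],X[...,1]-C[1])
    m=(X[...,2]>148)&(X[...,2]<218)&(r<125)
    lab,L=cv2.connectedComponents(m.astype(np.uint8))
    for k in range(1,lab):
        P=X[L==k]
        if len(P)<15: continue
        A.append(P) if P[:,2].max()>185 else 0
        me=(P[:,:2].min(0)+P[:,:2].max(0))/2;w=me-C
        print(n,len(P),P.min(0).round(),P.max(0).round(),me.round(),np.hypot(*w).round(),np.degrees(np.arctan2(w[1],w[0])).round(1))
P=np.vstack(A);print('bud',P.min(0),P.max(0));me=(P[:,:2].min(0)+P[:,:2].max(0))/2
np.save('bud.npy',P)
print(cv2.minAreaRect(P[:,:2].astype(np.float32)))
w=me-C;print(me,np.hypot(*w),np.degrees(np.arctan2(w[1],w[0])))
E
```

```text
scene crumb [508.17829636 -90.74107534 144.50745723] 72.93602713346641 120.32135034711946
scene 151 [ 598. -220.  148.] [ 645. -179.  158.] [ 622. -200.] 89.0 -31.0
scene 102 [ 580. -125.  148.] [617. -83. 162.] [ 598. -104.] 73.0 42.8
scene 1000 [ 491. -260.  148.] [ 620. -147.  212.] [ 555. -204.] 51.0 -78.2
side crumb [506.58733335 -92.04527177 143.88306145] 72.64185069216566 121.92409178735952
side 99 [ 579. -127.  148.] [616. -85. 165.] [ 597. -106.] 71.0 42.5
side 168 [ 570. -193.  148.] [ 620. -146.  156.] [ 595. -170.] 52.0 -17.7
side 1148 [ 493. -264.  148.] [ 566. -177.  216.] [ 529. -221.] 69.0 -103.1
side 208 [ 591. -221.  148.] [ 644. -174.  160.] [ 618. -197.] 85.0 -31.0
bud [ 491.15383792 -263.66567568  148.00061149] [ 619.75954678 -147.23494316  215.51922798]
((551.9115600585938, -193.40261840820312), (141.72708129882812, 80.53582763671875), 53.57814025878906)
[ 555.45669235 -205.45030942] 52.79618300540985 -78.57659648642093
```

```bash
python3 - <<'E'
from h import *
for n in("scene","side"):
    z=dict(np.load(f"{n}0.npz"));X=cloud(z['d'],z)
    m=(X[...,2]>190)&(X[...,2]<700)&(X[...,0]>350)&(X[...,0]<900)&(X[...,1]>-420)&(X[...,1]<250)
    lab,L=cv2.connectedComponents(m.astype(np.uint8))
    for k in range(1,lab):
        P=X[L==k]
        if len(P)>12: v,u=np.where(L==k);print(n,len(P),(int(u.mean()),int(v.mean())),P.min(0).round(),P.max(0).round())
E
```

```text
scene 12498 (163, 59) [350. -58. 222.] [687.  70. 575.]
scene 15 (276, 0) [ 852. -143.  373.] [ 879. -119.  386.]
scene 1529 (397, 80) [ 670. -420.  190.] [ 900. -389.  254.]
scene 282 (330, 166) [ 505. -256.  190.] [ 557. -189.  212.]
side 4918 (336, 41) [509. -41. 221.] [686.  33. 469.]
side 175 (522, 8) [885. -73. 440.] [900. -44. 469.]
side 2937 (533, 61) [ 842. -229.  389.] [ 900. -107.  509.]
side 496 (312, 196) [ 505. -260.  190.] [ 559. -190.  216.]
side 2545 (473, 260) [ 673. -420.  192.] [ 900. -388.  256.]
```

drive_tool([
  [255,[0,-35,31],[0,0,0]],
  [255,[0,-70,62],[0,0,0]],
  [255,[0,-105,92],[0,0,0]],
  [255,[10,-140,123],[0,0,0]],
  [255,[25,-140,123],[0,0,0]],
  [255,[35,-140,123],[0,0,0]],
  [255,[40,-140,123],[0,0,0]],
  [255,[40,-140,123],[0,0,0]],
], squeeze=5)

```text
time_s: 0.95
eef_pos: [460.2, -122.0, 157.7]
ee_rot: [1.208, 1.212, -1.209]
force: [-0.0, 0.2, -0.4]
opening: 27.3
```

```bash
cat > snap.py <<'E'
import sys
from workcell import bot
import cv2,numpy as np
t=sys.argv[1];s=bot.read_state();print(s['time_s'],s['eef_pos'].round(1),s['ee_rot'].round(3),s['force'].round(1),s['opening'])
for n in sys.argv[2:]:
    p,d=bot.camera(n);c=bot.calibration(n)
    cv2.imwrite(f"pics/{n}{t}.png",p[:,:,::-1]);np.savez(f"{n}{t}.npz",p=p,d=d,**{k:np.array(v) for k,v in c.items()})
    b=p[130:255,230:365] if n=='scene' else p[110:240,235:395]
    cv2.imwrite(f"pics/c_{n}{t}.png",cv2.resize(np.clip(255*(b[:,:,::-1]/255.)**.6,0,255).astype(np.uint8),(700,580),interpolation=cv2.INTER_CUBIC))
E
python3 snap.py 1 scene side
```

```text
0.95 [ 460.2 -122.   157.7] [ 1.208  1.212 -1.209] [-0.   0.2 -0.4] 27.300200058058092
```

View pics/c_scene1.png

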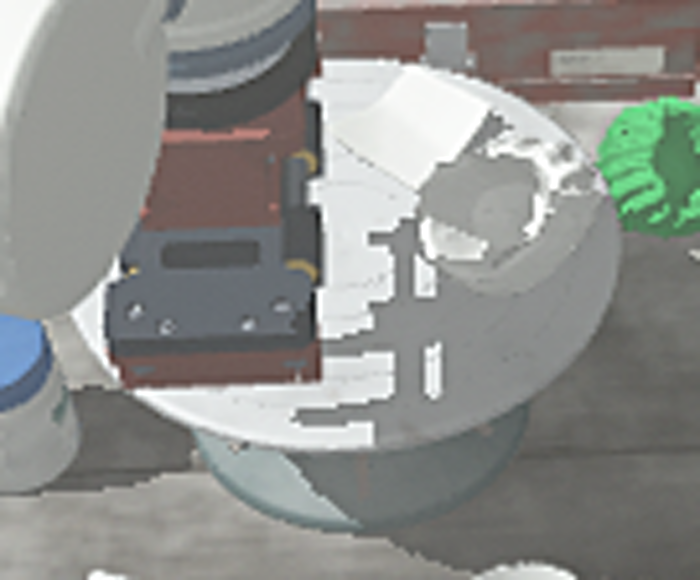

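View pics/c_side1.png

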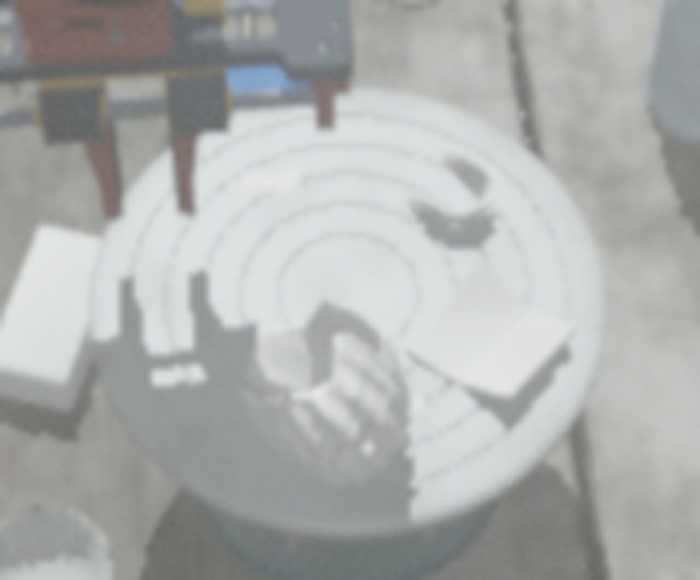

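drive_tool([
  [255,[5,0,0],[0,0,0]],
  [255,[9,0,0],[0,0,0]],
  [255,[12,0,0],[0,0,0]],
  [255,[13,0,0],[0,0,0]],
  [255,[14,0,0],[0,0,0]],
  [255,[14,0,0],[0,0,0]],
  [255,[14,0,0],[0,0,0]],
])

```text
time_s: 1.75
eef_pos: [460.0, -123.1, 145.2]
ee_rot: [1.209, 1.209, -1.209]
force: [0.3, 0.4, -0.1]
opening: 0.5
```

drive_tool([
  [255,[1,0,0],[0,0,0]],
  [255,[2,0,0],[0,0,0]],
  [255,[3,0,0],[0,0,0]],
  [255,[3,0,0],[0,0,0]],
  [255,[3,0,0],[0,0,0]],
])

```text
time_s: 2.25
eef_pos: [460.0, -123.0, 142.0]
ee_rot: [1.209, 1.209, -1.209]
force: [-0.4, -0.1, -0.9]
opening: 0.5
```

drive_tool([
  [255,[1,0,0],[0,0,0]],
  [255,[1,0,0],[0,0,0]],
  [255,[1,0,0],[0,0,0]],
])

```text
time_s: 2.55
eef_pos: [460.0, -123.0, 141.0]
ee_rot: [1.209, 1.209, -1.209]
force: [-0.8, 0.7, 0.2]
opening: 0.5
```

drive_tool([
  [255,[1,0,0],[0,0,0]],
  [255,[1,0,0],[0,0,0]],
  [255,[1,0,0],[0,0,0]],
])

```text
time_s: 2.85
eef_pos: [460.0, -123.0, 140.0]
ee_rot: [1.209, 1.209, -1.209]
force: [-0.2, 1.1, -0.2]
opening: 0.3
```

```bash
python3 snap.py 2 side
```

```text
2.85 [ 460. -123.  140.] [ 1.209  1.209 -1.209] [-0.2  1.1 -0.2] 0.2748460609754721
```

View pics/c_side2.png

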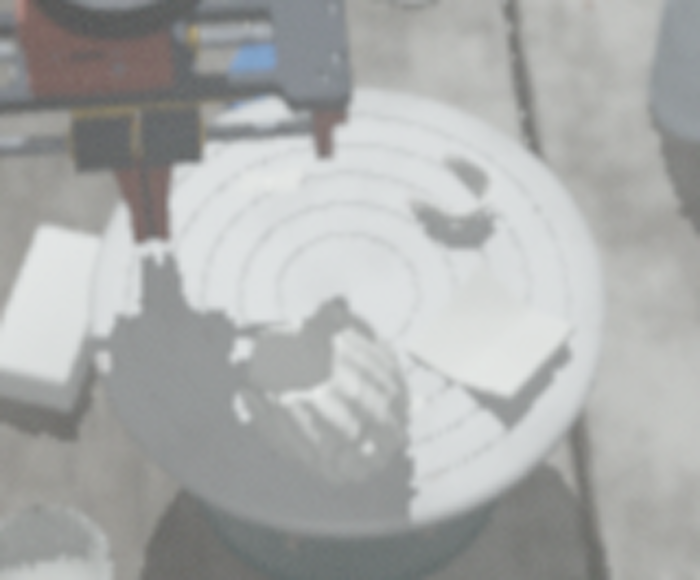

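```bash
python3 - <<'E'
from h import *
z=dict(np.load("side2.npz"));X=cloud(z['d'],z)
for (cu,cv) in [(325,120),(325,145),(322,152),(300,100),(340,100),(150,230),(145,240),(155,200),(120,130)]:
    u=int(235+cu*160/700);v=int(110+cv*130/580);print(cu,cv,X[v,u].round(1),z['p'][v,u])
E
```

```text
325 120 [ 535.7 -154.6  274.3] [82 70 67]
325 145 [ 535.6 -155.1  257.4] [86 73 71]
322 152 [ 533.8 -153.2  249.1] [90 85 83]
300 100 [ 525.3 -154.3  286.3] [75 79 82]
340 100 [ 541.1 -154.5  284.9] [68 72 74]
150 230 [ 458.1 -131.5  173.4] [64 61 61]
145 240 [ 455.9 -134.9  171.7] [98 91 91]
155 200 [ 461.8 -132.8  198.1] [76 62 61]
120 130 [ 452.2 -151.8  270.8] [58 60 61]
```

```bash
python3 - <<'E'
from h import *
z=dict(np.load("side2.npz"));X=cloud(z['d'],z)
for z0 in(140,155,170):
  p=proj(z,[[460,-133,z0]])[0];print(z0,p,(p[0]-235)*700/160,(p[1]-110)*580/130)
for v in range(145,172,2): print(v,X[v,268].round(0),X[v,270].round(0),z['p'][v,268])
E
```

```text
140 [271.20372699 171.10152203] 158.39130558952618 272.60679058658013
155 [270.66801148 166.8861779 ] 156.04755023293902 253.79987065062127
170 [270.11910265 162.56330017] 153.64607410482614 234.5131853765014
145 [ 462. -156.  257.] [ 465. -155.  256.] [59 61 60]
147 [ 461. -155.  251.] [ 465. -155.  250.] [60 59 60]
149 [ 459. -132.  214.] [ 463. -133.  215.] [63 60 58]
151 [ 459. -131.  206.] [ 463. -133.  208.] [63 59 57]
153 [ 458. -131.  199.] [ 462. -135.  204.] [61 60 57]
155 [ 458. -132.  195.] [ 462. -132.  194.] [66 61 61]
157 [ 457. -132.  187.] [ 461. -132.  187.] [63 57 57]
159 [ 457. -131.  180.] [ 461. -133.  182.] [68 62 60]
161 [ 456. -133.  175.] [ 460. -134.  177.] [71 62 61]
163 [ 456. -135.  172.] [ 459. -130.  165.] [98 91 91]
165 [ 454. -122.  147.] [ 459. -124.  148.] [180 184 185]
167 [ 454. -125.  144.] [ 458. -128.  148.] [143 147 147]
169 [ 454. -131.  145.] [ 458. -131.  145.] [104 107 108]
171 [ 454. -136.  145.] [ 458. -135.  143.] [102 107 106]
```

drive_tool([
  [255,[2,0,0],[0,0,0]],
  [255,[4,0,0],[0,0,0]],
  [255,[6,0,0],[0,0,0]],
  [255,[8,0,0],[0,0,0]],
  [255,[10,0,0],[0,0,0]],
  [255,[12,0,0],[0,0,0]],
  [255,[12,0,0],[0,0,0]],
])

```text
time_s: 3.6
eef_pos: [459.8, -123.0, 127.6]
ee_rot: [1.209, 1.21, -1.21]
force: [0.1, 0.6, -0.4]
opening: 0.5
```

```bash
python3 snap.py 3 side scene
```

```text
3.6 [ 459.8 -123.   127.6] [ 1.209  1.21  -1.21 ] [ 0.1  0.6 -0.4] 0.5207949769711878
```

View pics/c_side3.png

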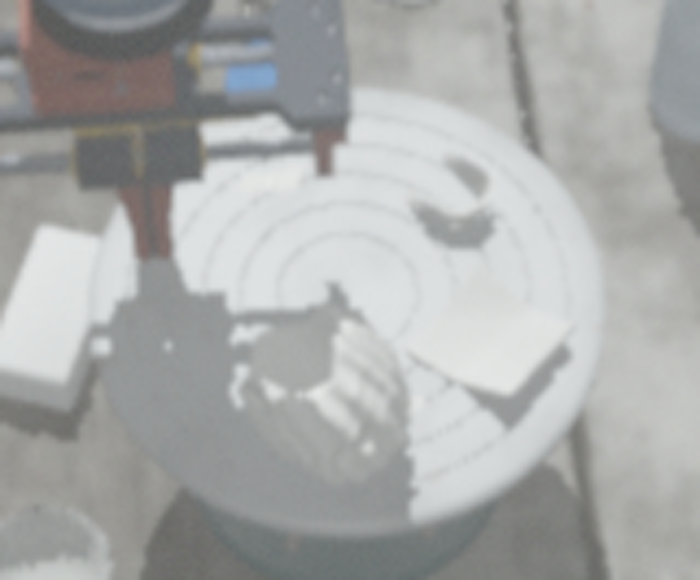

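View pics/c_scene3.png

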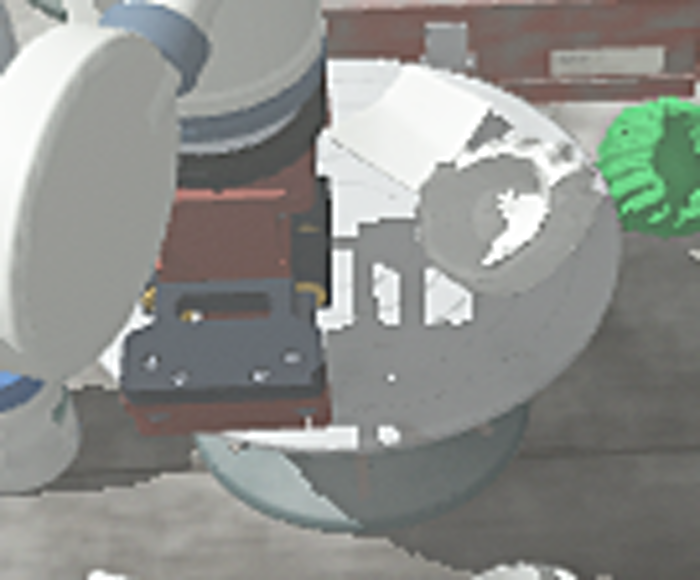

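drive_tool([
  [255,[1,0,0],[0,0,0]],
  [255,[2,0,0],[0,0,0]],
  [255,[3,0,0],[0,0,0]],
  [255,[4,0,0],[0,0,0]],
  [255,[5,0,0],[0,0,0]],
  [255,[5,0,0],[0,0,0]],
])

```text
time_s: 4.3
eef_pos: [459.9, -123.0, 122.8]
ee_rot: [1.209, 1.21, -1.209]
force: [0.6, 0.2, 0.1]
opening: 0.3
```

drive_tool([
  [255,[0.5,0,0],[0,0,0]],
  [255,[1,0,0],[0,0,0]],
  [255,[1.5,0,0],[0,0,0]],
  [255,[2,0,0],[0,0,0]],
  [255,[2,0,0],[0,0,0]],
])

```text
time_s: 4.8
eef_pos: [460.0, -123.0, 121.0]
ee_rot: [1.209, 1.209, -1.209]
force: [-0.2, -0.2, -1.1]
opening: 0.8
```

drive_tool([
  [255,[0.5,0,0],[0,0,0]],
  [255,[1,0,0],[0,0,0]],
  [255,[1.5,0,0],[0,0,0]],
  [255,[1.5,0,0],[0,0,0]],
])

```text
time_s: 5.2
eef_pos: [460.1, -123.0, 120.0]
ee_rot: [1.209, 1.209, -1.209]
force: [-0.8, 0.0, 3.8]
opening: 0.5
```

drive_tool([
  [255,[0.5,0,0],[0,0,0]],
  [255,[0.8,0,0],[0,0,0]],
  [255,[0.8,0,0],[0,0,0]],
  [255,[0.8,0,0],[0,0,0]],
])

```text
time_s: 5.6
eef_pos: [460.1, -123.0, 120.0]
ee_rot: [1.209, 1.208, -1.209]
force: [-4.7, 0.9, 7.3]
opening: 0.6
```

```bash
python3 - <<'E'
import numpy as np
C=np.array([545,-153.8]);p0=np.array([460,-123]);w=p0-C;r=np.hypot(*w);a0=np.arctan2(w[1],w[0]);print(r,np.degrees(a0))
# 8 calls of ~20.2deg -> 7 rows motion; print tool y(=dx), z(=-dy) rel to call start
a=a0
for k in range(9):
    base=C+r*np.array([np.cos(a),np.sin(a)])
    rows=[]
    for i in range(1,9):
        b=a-np.radians(20/8*i);q=C+r*np.array([np.cos(b),np.sin(b)])-base
        rows.append((round(q[0],1),round(-q[1],1)))
    print(k,np.degrees(a).round(1),rows);a-=np.radians(20)
E
```

```text
90.40818547012212 160.08186692919028
0 160.1 [(np.float64(1.4), np.float64(-3.7)), (np.float64(3.0), np.float64(-7.3)), (np.float64(4.7), np.float64(-10.8)), (np.float64(6.6), np.float64(-14.3)), (np.float64(8.7), np.float64(-17.7)), (np.float64(10.9), np.float64(-21.0)), (np.float64(13.2), np.float64(-24.1)), (np.float64(15.7), np.float64(-27.2))]
1 140.1 [(np.float64(2.6), np.float64(-3.0)), (np.float64(5.3), np.float64(-5.8)), (np.float64(8.2), np.float64(-8.6)), (np.float64(11.1), np.float64(-11.2)), (np.float64(14.2), np.float64(-13.6)), (np.float64(17.4), np.float64(-16.0)), (np.float64(20.7), np.float64(-18.2)), (np.float64(24.0), np.float64(-20.2))]
2 120.1 [(np.float64(3.5), np.float64(-1.9)), (np.float64(7.0), np.float64(-3.7)), (np.float64(10.6), np.float64(-5.2)), (np.float64(14.3), np.float64(-6.7)), (np.float64(18.0), np.float64(-8.0)), (np.float64(21.8), np.float64(-9.1)), (np.float64(25.6), np.float64(-10.0)), (np.float64(29.5), np.float64(-10.8))]
3 100.1 [(np.float64(3.9), np.float64(-0.6)), (np.float64(7.8), np.float64(-1.0)), (np.float64(11.8), np.float64(-1.3)), 
[... 1013 characters left out ...]
oat64(19.9)), (np.float64(14.3), np.float64(23.5)), (np.float64(15.7), np.float64(27.2))]
7 20.1 [(np.float64(1.3), np.float64(3.7)), (np.float64(2.4), np.float64(7.5)), (np.float64(3.3), np.float64(11.3)), (np.float64(4.1), np.float64(15.2)), (np.float64(4.7), np.float64(19.1)), (np.float64(5.1), np.float64(23.0)), (np.float64(5.4), np.float64(27.0)), (np.float64(5.5), np.float64(30.9))]
8 0.1 [(np.float64(-0.1), np.float64(3.9)), (np.float64(-0.3), np.float64(7.9)), (np.float64(-0.8), np.float64(11.8)), (np.float64(-1.4), np.float64(15.7)), (np.float64(-2.1), np.float64(19.6)), (np.float64(-3.0), np.float64(23.4)), (np.float64(-4.1), np.float64(27.2)), (np.float64(-5.4), np.float64(30.9))]
```

drive_tool([
  [255,[0.4,0,0],[0,0,0]],
  [255,[0.4,0.3,-0.9],[0,0,0]],
  [255,[0.4,0.7,-1.9],[0,0,0]],
  [255,[0.4,1.4,-3.7],[0,0,0]],
  [255,[0.4,3.0,-7.3],[0,0,0]],
  [255,[0.4,4.7,-10.8],[0,0,0]],
  [255,[0.4,6.6,-14.3],[0,0,0]],
  [255,[0.4,8.7,-17.7],[0,0,0]],
])

```text
time_s: 6.4
eef_pos: [469.6, -105.6, 120.0]
ee_rot: [1.21, 1.206, -1.208]
force: [-1.6, -0.2, 7.3]
opening: 0.6
```

```bash
python3 snap.py 4 side
```

```text
6.4 [ 469.6 -105.6  120. ] [ 1.21   1.206 -1.208] [-1.6 -0.2  7.3] 0.580081209053204
```

View pics/c_side4.png

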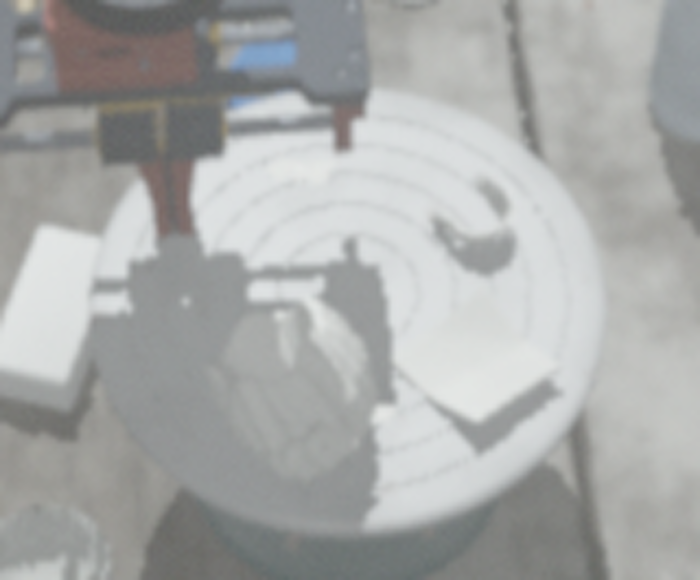

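```bash
cat > arc.py <<'E'
import numpy as np
C=np.array([545,-153.8]);r=90.4;a=147.58
for k in range(8):
    f=lambda d:C+r*np.array([np.cos(np.radians(d)),np.sin(np.radians(d))])
    print(k,a,f(a).round(1),' '.join("[%.1f, %.1f]"%((f(a-2.5*i)-f(a))*[1,-1]).__class__((f(a-2.5*i)-f(a))*[1,-1]).tolist().__class__() if 0 else str([float(x) for x in ((f(a-2.5*i)-f(a))*[1,-1]).round(1)]) for i in range(1,9)));a-=20
E
python3 arc.py
```

```text
0 147.58 [ 468.7 -105.3] [2.2, -3.3] [4.5, -6.5] [7.0, -9.5] [9.6, -12.5] [12.3, -15.4] [15.1, -18.1] [18.1, -20.7] [21.2, -23.2]
1 127.58000000000001 [489.9 -82.2] [3.2, -2.3] [6.5, -4.5] [9.8, -6.6] [13.3, -8.5] [16.8, -10.2] [20.4, -11.8] [24.1, -13.3] [27.8, -14.5]
2 107.58000000000001 [517.7 -67.6] [3.8, -1.1] [7.6, -2.1] [11.5, -2.8] [15.4, -3.4] [19.3, -3.9] [23.2, -4.1] [27.2, -4.2] [31.1, -4.1]
3 87.58000000000001 [548.8 -63.5] [3.9, 0.3] [7.9, 0.7] [11.8, 1.3] [15.6, 2.0] [19.5, 3.0] [23.2, 4.1] [27.0, 5.3] [30.7, 6.8]
4 67.58000000000001 [579.5 -70.2] [3.6, 1.6] [7.2, 3.3] [10.6, 5.2] [14.0, 7.3] [17.3, 9.4] [20.5, 11.8] [23.5, 14.2] [26.5, 16.8]
5 47.58000000000001 [606.  -87.1] [2.9, 2.7] [5.6, 5.6] [8.2, 8.5] [10.7, 11.6] [13.0, 14.8] [15.2, 18.1] [17.2, 21.4] [19.1, 24.9]
6 27.580000000000013 [ 625.1 -111.9] [1.7, 3.5] [3.3, 7.1] [4.8, 10.8] [6.1, 14.5] [7.2, 18.3] [8.1, 22.2] [8.9, 26.0] [9.5, 29.9]
7 7.5800000000000125 [ 634.6 -141.9] [0.4, 3.9] [0.7, 7.9] [0.8, 11.8] [0.7, 15.7] [0.5, 19.7] [0.0, 23.6] [-0.6, 27.5] [-1.3, 31.4]
```

drive_tool([
  [255,[0.3,1.5,-2.2],[0,0,0]],
  [255,[0.3,4,-5.8],[0,0,0]],
  [255,[0.3,7.0,-9.5],[0,0,0]],
  [255,[0.3,9.6,-12.5],[0,0,0]],
  [255,[0.3,12.3,-15.4],[0,0,0]],
  [255,[0.3,15.1,-18.1],[0,0,0]],
  [255,[0.3,18.1,-20.7],[0,0,0]],
  [255,[0.3,21.2,-23.2],[0,0,0]],
])

```text
time_s: 7.25
eef_pos: [491.0, -82.4, 120.0]
ee_rot: [1.21, 1.206, -1.207]
force: [-1.0, -0.1, 7.9]
opening: 0.7
```

drive_tool([
  [255,[0,3.2,-2.3],[0,0,0]],
  [255,[0,6.5,-4.5],[0,0,0]],
  [255,[0,9.8,-6.6],[0,0,0]],
  [255,[0,13.3,-8.5],[0,0,0]],
  [255,[0,16.8,-10.2],[0,0,0]],
  [255,[0,20.4,-11.8],[0,0,0]],
  [255,[0,24.1,-13.3],[0,0,0]],
  [255,[0,27.8,-14.5],[0,0,0]],
])

```text
time_s: 8.05
eef_pos: [518.8, -67.8, 120.0]
ee_rot: [1.21, 1.206, -1.207]
force: [-1.5, -0.1, 8.7]
opening: 0.4
```

drive_tool([
  [255,[0.1,3.8,-1.1],[0,0,0]],
  [255,[0.2,7.6,-2.1],[0,0,0]],
  [255,[0.2,11.5,-2.8],[0,0,0]],
  [255,[0.2,15.4,-3.4],[0,0,0]],
  [255,[0.2,19.3,-3.9],[0,0,0]],
  [255,[0.2,23.2,-4.1],[0,0,0]],
  [255,[0.2,27.2,-4.2],[0,0,0]],
  [255,[0.2,31.1,-4.1],[0,0,0]],
])

```text
time_s: 8.85
eef_pos: [550.0, -63.6, 120.0]
ee_rot: [1.211, 1.206, -1.207]
force: [-0.8, 0.3, 8.9]
opening: 0.9
```

drive_tool([
  [255,[0,3.9,0.3],[0,0,0]],
  [255,[0,7.9,0.7],[0,0,0]],
  [255,[0,11.8,1.3],[0,0,0]],
  [255,[0,15.6,2.0],[0,0,0]],
  [255,[0,19.5,3.0],[0,0,0]],
  [255,[0,23.2,4.1],[0,0,0]],
  [255,[0,27.0,5.3],[0,0,0]],
  [255,[0,30.7,6.8],[0,0,0]],
])

```text
time_s: 9.65
eef_pos: [580.7, -70.4, 120.0]
ee_rot: [1.211, 1.206, -1.206]
force: [0.1, 0.0, 9.1]
opening: 0.3
```

drive_tool([
  [255,[0,3.6,1.6],[0,0,0]],
  [255,[0,7.2,3.3],[0,0,0]],
  [255,[0,10.6,5.2],[0,0,0]],
  [255,[0,14.0,7.3],[0,0,0]],
  [255,[0,17.3,9.4],[0,0,0]],
  [255,[0,20.5,11.8],[0,0,0]],
  [255,[0,22.5,13.5],[0,0,0]],
  [255,[0,22.5,13.5],[0,0,0]],
])

```text
time_s: 10.45
eef_pos: [603.5, -84.1, 120.0]
ee_rot: [1.211, 1.205, -1.206]
force: [0.1, -0.2, 8.3]
opening: 0.4
```

```bash
python3 snap.py 5 side scene
```

```text
10.45 [603.5 -84.1 120. ] [ 1.211  1.205 -1.206] [ 0.1 -0.2  8.3] 0.3703244806472897
```

View pics/c_side5.png

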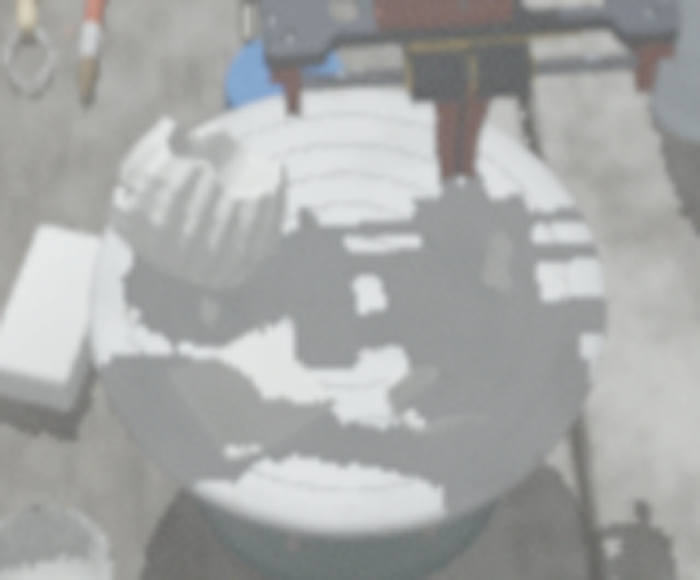

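View pics/c_scene5.png

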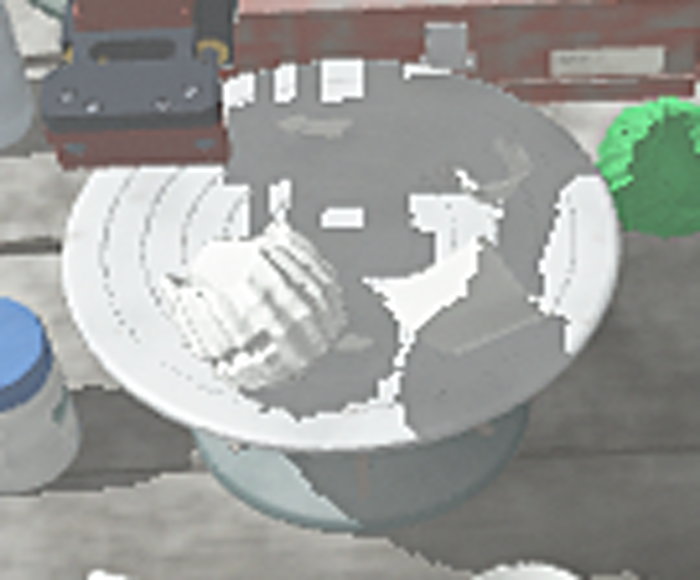

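```bash
cat > bud.py <<'E'
import sys
from h import *
C=np.array([545,-153.8]);A=[]
for n in("scene","side"):
    try: z=dict(np.load(f"{n}{sys.argv[1]}.npz"))
    except Exception: continue
    X=cloud(z['d'],z)
    p=z['p'].astype(int)
    r=np.hypot(X[...,0]-C[0],X[...,1]-C[1])
    grey=(p.max(2)-p.min(2)<14)&(p.max(2)>95)
    m=(X[...,2]>149)&(X[...,2]<219)&(r<125)&grey
    m=cv2.morphologyEx(m.astype(np.uint8),cv2.MORPH_OPEN,np.ones((2,2)))
    k,L,st,_=cv2.connectedComponentsWithStats(m)
    for i in range(1,k):
        P=X[L==i]
        if len(P)<25: continue
        me=(P[:,:2].min(0)+P[:,:2].max(0))/2;w=me-C
        print(n,len(P),P.min(0).round(),P.max(0).round(),'r %.0f a %.1f'%(np.hypot(*w),np.degrees(np.arctan2(w[1],w[0]))))
        if P[:,2].max()>195:A.append(P)
P=np.vstack(A);c,(a,b),t=cv2.minAreaRect(P[:,:2].astype(np.float32));w=np.array(c)-C
print('both rect',c,a,b,'r',np.hypot(*w),'ang',np.degrees(np.arctan2(w[1],w[0])),'ztop',np.percentile(P[:,2],99))
E
python3 bud.py 5;python3 bud.py 0; python3 m.py 5|grep plate
```

```text
scene 43 [ 558. -237.  140.] [ 591. -218.  162.] r 79 a -68.2
scene 896 [nan nan nan] [nan nan nan] r nan a nan
scene 111 [ 463. -242.  140.] [ 496. -192.  161.] r 91 a -136.1
side 1135 [nan nan nan] [nan nan nan] r nan a nan
side 181 [ 468. -239.  141.] [ 499. -186.  162.] r 85 a -136.4
side 49 [ 558. -226.  143.] [ 578. -201.  161.] r 64 a -68.7
side 32 [ 567. -235.  141.] [ 593. -225.  160.] r 84 a -65.5
scene 115 [nan nan nan] [nan nan nan] r nan a nan
scene 70 [nan nan nan] [nan nan nan] r nan a nan
scene 26 [ 593. -165.  148.] [ 611. -152.  155.] r 57 a -4.5
scene 904 [nan nan nan] [nan nan nan] r nan a nan
side 49 [ 602. -114.  142.] [620. -88. 161.] r 84 a 38.6
side 25 [ 596. -126.  142.] [ 614. -111.  160.] r 69 a 30.6
side 57 [ 591. -168.  145.] [ 612. -151.  154.] r 57 a -6.2
side 1145 [nan nan nan] [nan nan nan] r nan a nan
side 171 [ 600. -221.  141.] [ 647. -183.  160.] r 92 a -31.3
 plate 5704 [ 542.29541046 -165.59837925  143.09280881] ((546.1083984375, -154.5494842529297), 119.6903305053711)
 plate 7635 [ 555.81320795 -170.14565979  144.00516924] ((544.4761352539062, -153.5985565185547), 119.57946014404297)Traceback (most recent call last):
  File "bud.py", line 20, in <module>
    P=np.vstack(A);c,(a,b),t=cv2.minAreaRect(P[:,:2].astype(np.float32));w=np.array(c)-C
    return _nx.concatenate(arrs, 0, dtype=dtype, casting=casting)
           ~~~~~~~~~~~~~~~^^^^^^^^^^^^^^^^^^^^^^^^^^^^^^^^^^^^^^^
ValueError: need at least one array to concatenate
Traceback (most recent call last):
  File "bud.py", line 20, in <module>
    P=np.vstack(A);c,(a,b),t=cv2.minAreaRect(P[:,:2].astype(np.float32));w=np.array(c)-C
ValueError: need at least one array to concatenate
Traceback (most recent call last):
  File "m.py", line 5, in <module>
    z=dict(np.load(f"{n}{tag}.npz"));X=cloud(z['d'],z);p=z['p'].astype(int)
           ~~~~~~~^^^^^^^^^^^^^^^^^
FileNotFoundError: [Errno 2] No such file or directory: 'wrist5.npz'
```

```bash
sed -i 's/MORPH_OPEN,np.ones((2,2)))/MORPH_OPEN,np.ones((2,2)))*m/; s/P=X\[L==i\]/P=X[L==i];P=P[np.isfinite(P[:,0])]/' bud.py; sed -i 's/C=np.array(\[545,/C=np.array([545.2,/' bud.py; python3 bud.py 5;echo; python3 bud.py 0;echo; python3 bud.py 1
```

```text
scene 842 [ 442. -156.  151.] [518. -88. 213.] r 72 a 154.2
scene 80 [ 463. -239.  150.] [ 494. -192.  161.] r 91 a -137.3
side 1074 [ 443. -157.  150.] [521. -86. 215.] r 71 a 152.8
side 161 [ 468. -239.  149.] [ 498. -189.  162.] r 87 a -135.8
side 34 [ 558. -226.  149.] [ 578. -202.  161.] r 64 a -69.1
both rect (482.6806945800781, -121.56139373779297) 73.84487915039062 71.69956970214844 r 70.34195962524142 ang 152.72172397401434 ztop 210.60190430679486

scene 98 [ 601. -220.  149.] [ 641. -184.  157.] r 90 a -32.6
scene 51 [ 597. -125.  149.] [616. -92. 162.] r 76 a 36.2
scene 851 [ 491. -260.  151.] [ 555. -189.  211.] r 74 a -107.5
side 40 [ 602. -114.  149.] [616. -88. 161.] r 82 a 39.6
side 44 [ 591. -168.  149.] [ 612. -151.  154.] r 57 a -6.1
side 1089 [ 494. -264.  150.] [ 566. -190.  216.] r 75 a -101.5
side 133 [ 600. -221.  149.] [ 644. -183.  160.] r 90 a -31.9
both rect (528.6674194335938, -225.4409942626953) 69.46366882324219 76.02261352539062 r 73.52386197101086 ang -102.99464976853456 ztop 210.5581007763393

scene 115 [ 593. -220.  149.] [ 639. -184.  160.] r 86 a -34.2
scene 812 [ 492. -260.  149.] [ 557. -190.  211.] r 74 a -106.2
side 42 [ 601. -118.  149.] [616. -88. 162.] r 81 a 38.8
side 1093 [ 494. -264.  149.] [ 566. -191.  214.] r 75 a -101.4
side 128 [ 598. -220.  150.] [ 642. -183.  161.] r 89 a -32.4
both rect (528.9601440429688, -226.26296997070312) 69.31239318847656 74.06200408935547 r 74.26045339533113 ang -102.6319734818869 ztop 210.16715644591758
```

```bash
python3 - <<'E'
import numpy as np
C=np.array([545,-153.8]);r=90.4;a=50.9
f=lambda d:C+r*np.array([np.cos(np.radians(d)),np.sin(np.radians(d))])
for k in range(4):
    s=2.5 if k<3 else 1
    print(a,f(a).round(1),[((f(a-s*i)-f(a))*[1,-1]).round(1).tolist() for i in range(1,9)]);a-=8*s
E
```

```text
50.9 [602.  -83.6] [[3.0, 2.6], [5.9, 5.2], [8.7, 8.0], [11.3, 11.0], [13.8, 14.0], [16.2, 17.1], [18.5, 20.4], [20.6, 23.7]]
30.9 [ 622.6 -107.4] [[2.0, 3.4], [3.8, 6.9], [5.4, 10.5], [6.9, 14.2], [8.2, 17.9], [9.4, 21.7], [10.4, 25.5], [11.2, 29.3]]
10.899999999999999 [ 633.8 -136.7] [[0.7, 3.9], [1.2, 7.8], [1.5, 11.7], [1.6, 15.7], [1.6, 19.6], [1.4, 23.6], [1.0, 27.5], [0.5, 31.4]]
-9.100000000000001 [ 634.3 -168.1] [[-0.3, 1.6], [-0.6, 3.1], [-0.9, 4.7], [-1.2, 6.2], [-1.6, 7.7], [-2.0, 9.3], [-2.4, 10.8], [-2.9, 12.3]]
```

drive_tool([
  [255,[0.1,1,0.9],[0,0,0]],
  [255,[0.2,3,2.6],[0,0,0]],
  [255,[0.2,5.9,5.2],[0,0,0]],
  [255,[0.2,8.7,8],[0,0,0]],
  [255,[0.2,11.3,11],[0,0,0]],
  [255,[0.2,13.8,14],[0,0,0]],
  [255,[0.2,16.2,17.1],[0,0,0]],
  [255,[0.2,20.6,23.7],[0,0,0]],
])

```text
time_s: 11.35
eef_pos: [623.7, -107.3, 120.1]
ee_rot: [1.21, 1.206, -1.206]
force: [-0.9, 0.2, 7.9]
opening: 0.6
```

drive_tool([
  [255,[0,2,3.4],[0,0,0]],
  [255,[0,3.8,6.9],[0,0,0]],
  [255,[0,5.4,10.5],[0,0,0]],
  [255,[0,6.9,14.2],[0,0,0]],
  [255,[0,8.2,17.9],[0,0,0]],
  [255,[0,9.4,21.7],[0,0,0]],
  [255,[0,10.4,25.5],[0,0,0]],
  [255,[0,11.2,29.3],[0,0,0]],
])

```text
time_s: 12.15
eef_pos: [635.1, -137.0, 120.1]
ee_rot: [1.211, 1.205, -1.206]
force: [-1.5, 1.4, 7.5]
opening: 0.6
```

drive_tool([
  [255,[0,0.7,3.9],[0,0,0]],
  [255,[0,1.2,7.8],[0,0,0]],
  [255,[0,1.5,11.7],[0,0,0]],
  [255,[0,1.6,15],[0,0,0]],
  [255,[0,1.6,17.5],[0,0,0]],
  [255,[0,1.6,18.5],[0,0,0]],
  [255,[0,1.6,18.5],[0,0,0]],
  [255,[0,1.6,18.5],[0,0,0]],
])

```text
time_s: 12.95
eef_pos: [636.7, -155.6, 120.0]
ee_rot: [1.211, 1.205, -1.207]
force: [0.6, -0.3, 8.9]
opening: 0.5
```

```bash
python3 snap.py 6 side scene; python3 bud.py 6
```

```text
12.95 [ 636.7 -155.6  120. ] [ 1.211  1.205 -1.207] [ 0.6 -0.3  8.9] 0.45542416504316907
scene 813 [ 493. -121.  151.] [566. -52. 212.] r 69 a 102.9
scene 106 [ 442. -167.  149.] [ 477. -121.  160.] r 86 a 173.3
side 873 [ 494. -123.  150.] [551. -60. 215.] r 66 a 109.7
side 187 [ 444. -166.  149.] [ 479. -120.  160.] r 85 a 172.7
side 73 [ 498. -226.  149.] [ 532. -201.  162.] r 67 a -116.8
both rect (528.3748168945312, -88.027099609375) 64.8622817993164 77.78845977783203 r 67.89080359170623 ang 104.34897018781078 ztop 210.32900110269733
```

View pics/c_side6.png

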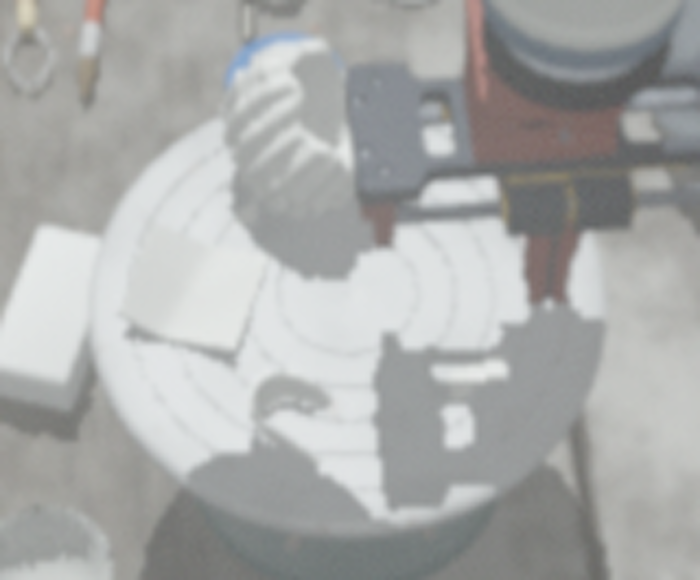

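View pics/c_scene6.png

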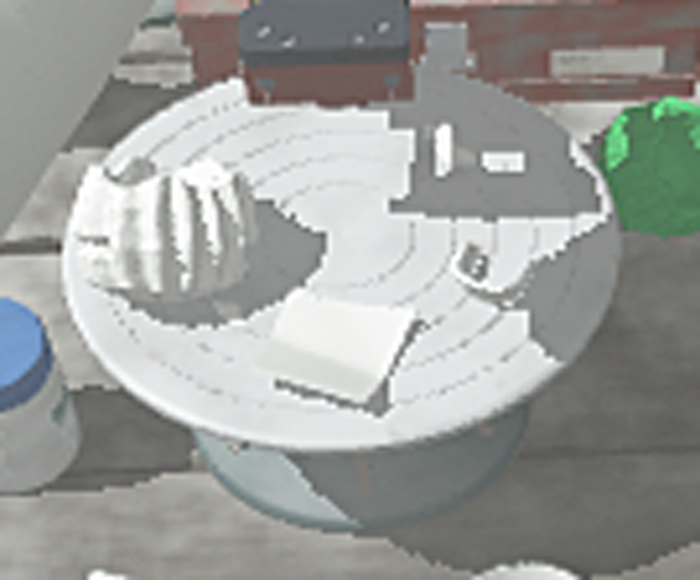

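drive_tool([
  [255,[0,0,1],[0,0,0]],
  [255,[0,-0.1,3],[0,0,0]],
  [255,[0,-0.3,6],[0,0,0]],
  [255,[0,-0.6,9],[0,0,0]],
  [255,[0,-0.9,11],[0,0,0]],
  [255,[0,-1,11.6],[0,0,0]],
  [255,[0,-1,11.6],[0,0,0]],
  [255,[0,-1,11.6],[0,0,0]],
])

```text
time_s: 13.85
eef_pos: [635.7, -167.2, 120.0]
ee_rot: [1.21, 1.205, -1.207]
force: [0.4, 0.6, 8.7]
opening: 0.6
```

drive_tool([
  [255,[-1,0,0],[0,0,0]],
  [255,[-3,0,0],[0,0,0]],
  [255,[-10,0,0],[0,0,0]],
  [255,[-30,0,0],[0,0,0]],
  [255,[-70,0,0],[0,0,0]],
  [255,[-110,0,0],[0,0,0]],
  [255,[-140,20,0],[0,0,0]],
  [255,[-150,40,0],[0,0,0]],
])

```text
time_s: 14.65
eef_pos: [675.1, -167.1, 273.3]
ee_rot: [1.211, 1.203, -1.206]
force: [0.1, -0.3, 0.2]
opening: 0.6
```

```bash
python3 snap.py 7 side scene; python3 bud.py 7
```

```text
14.65 [ 675.1 -167.1  273.3] [ 1.211  1.203 -1.206] [ 0.1 -0.3  0.2] 0.5882876023990187
scene 787 [ 504. -120.  151.] [577. -49. 214.] r 70 a 93.9
scene 102 [ 443. -153.  149.] [ 478. -112.  160.] r 87 a 165.9
side 1051 [ 504. -120.  149.] [578. -58. 214.] r 65 a 93.8
side 203 [ 444. -155.  149.] [ 485. -108.  161.] r 84 a 164.9
side 101 [ 490. -227.  149.] [ 525. -196.  163.] r 69 a -123.1
both rect (539.3795776367188, -84.83980560302734) 69.94499206542969 74.59577941894531 r 69.20538799656603 ang 94.82448043214472 ztop 210.06448961919253
```

View pics/side7.png

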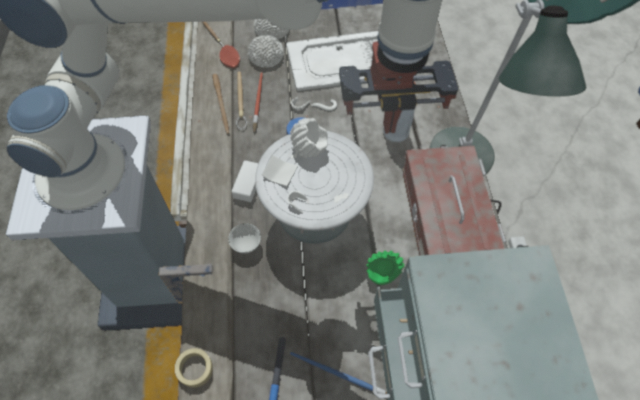

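View pics/c_scene7.png

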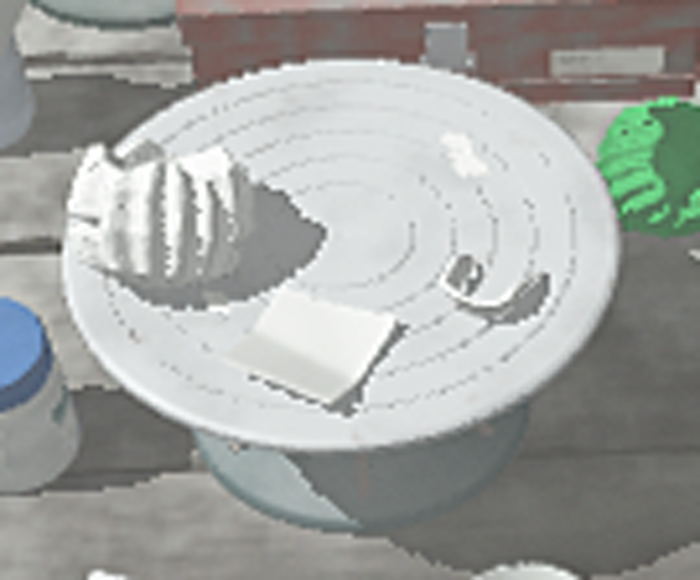

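```bash
sed -i 's/^import cv2/import cv2/' snap.py; python3 snap.py 8 scene; python3 - <<'E'
from h import *
C=np.array([545.2,-153.8])
a=dict(np.load('scene7.npz'));b=dict(np.load('scene8.npz'))
print('diff in plate region',np.abs(a['p'][130:230,240:350].astype(int)-b['p'][130:230,240:350]).mean())
K=np.array([[a['fx'],0,a['cx']],[0,a['fy'],a['cy']],[0,0,1]],float)
def bp(c,p,z):
    n=cv2.undistortPoints(np.array([[p]],float),K,c['dist'])[0,0];d=np.array(c['R']).T@np.array([n[0],n[1],1]);o=-np.array(c['R']).T@c['t'];return o+d*(z-o[2])/d[2]
px=lambda x,y:(230+x*135/700-.4,130+y*125/580-.4)
q=[bp(a,px(*p),z)[:2] for p,z in [((290,290),146),((405,322),146),((348,405),146),((225,350),146)]]
c=np.mean(q,0);w=c-C;print('petal',c,np.hypot(*w),np.degrees(np.arctan2(*w[::-1])))
X=cloud(a['d'],a);
for n in('scene','side'):
    a=dict(np.load(n+'7.npz'));X=cloud(a['d'],a);r=np.hypot(*(X[...,:2]-C).transpose(2,0,1))
    for nm,ce in(('cuff',(507,-212)),('petal',(475,-135))):
        m=(X[...,2]>146.3)&(X[...,2]<168)&(np.hypot(X[...,0]-ce[0],X[...,1]-ce[1])<38)&(r<112)
        lo,hi=np.percentile(X[m][:,:2],[2,98],axis=0);c=(lo+hi)/2;w=c-C
        print(n,nm,m.sum(),hi-lo,c,np.hypot(*w),np.degrees(np.arctan2(*w[::-1])))
    # lid
    p=a['p'].astype(int);m=(p[...,2]>p[...,0]+60)&(p[...,2]>100)&(X[...,2]>84)&(X[...,2]<110)&(X[...,0]<600)
    if m.sum()>30:print('lid',cv2.minEnclosingCircle(X[m][:,:2].astype(np.float32)))
E
```

```text
14.75 [ 676.  -166.9  268.1] [ 1.209  1.208 -1.208] [ 0.2 -0.4 -1.2] 0.4869218128211988
diff in plate region 0.6512121212121212
petal [ 482.80939127 -143.6481783 ] 63.211134636382575 170.75817172123246
scene cuff 79 [32.34367813 38.50772888] [ 506.08060152 -215.07388612] 72.6967430982131 -122.55558888625733
scene petal 307 [57.34243389 57.17615277] [ 475.33600705 -140.91408215] 71.04241261691662 169.54964780815558
lid ((555.49658203125, 240.7252960205078), 261.3292541503906)
side cuff 211 [58.89877717 55.81814643] [ 510.09408484 -211.14802877] 67.24003036447786 -121.47311645285265
side petal 552 [61.52150427 57.03352294] [ 475.24567222 -139.90348139] 71.3212535214194 168.76438911273203
lid ((513.9508056640625, 20.80360984802246), 24.663667678833008)
```

drive_tool([
  [255,[0,-30,-18],[0,0,0]],
  [255,[0,-65,-39],[0,0,0]],
  [255,[0,-100,-60],[0,0,0]],
  [255,[0,-125,-75],[0,0,0]],
  [255,[0,-137,-82],[0,0,0]],
  [255,[10,-137,-82],[0,0,0]],
  [255,[20,-137,-82],[0,0,0]],
  [255,[30,-137,-82],[0,0,0]],
])

```text
time_s: 15.6
eef_pos: [537.2, -85.3, 235.1]
ee_rot: [1.209, 1.211, -1.211]
force: [-0.5, -0.2, 0.6]
opening: 0.6
```

```bash
python3 snap.py 9 side scene
```

```text
15.6 [537.2 -85.3 235.1] [ 1.209  1.211 -1.211] [-0.5 -0.2  0.6] 0.5867100246277741
```

View pics/c_side9.png

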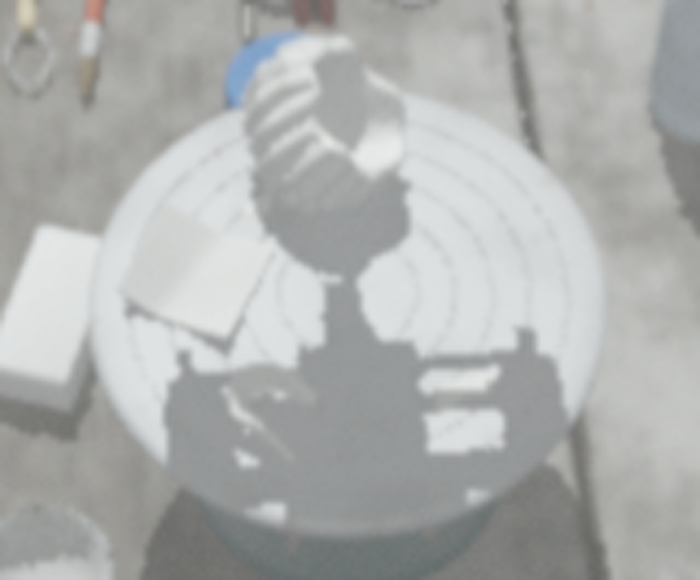

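View pics/c_scene9.png

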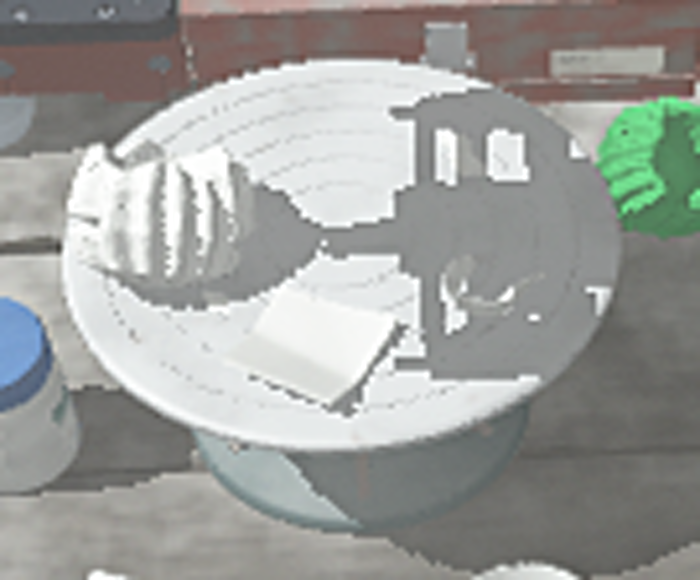

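drive_tool([
  [255,[5,1.5,0],[0,0,0]],
  [255,[10,1.5,0],[0,0,0]],
  [255,[15,1.5,0],[0,0,0]],
  [255,[20,1.5,0],[0,0,0]],
  [255,[24,1.5,0],[0,0,0]],
  [255,[27,1.5,0],[0,0,0]],
  [255,[28,1.5,0],[0,0,0]],
  [255,[28,1.5,0],[0,0,0]],
])

```text
time_s: 16.5
eef_pos: [538.9, -84.9, 209.6]
ee_rot: [1.209, 1.209, -1.209]
force: [0.2, 0.4, 0.7]
opening: 0.2
```

```bash
python3 snap.py 10 side scene wrist; python3 - <<'E'
from h import *
for n in('side','scene'):
    a=dict(np.load(n+'10.npz'));X=cloud(a['d'],a);p=a['p'].astype(int)
    m=(np.abs(X[...,0]-539)<18)&(np.abs(X[...,1]+85)<16)&(X[...,2]>195)&(X[...,2]<300)
    red=m&(p.max(2)<105)
    bud=m&(p.max(2)>=115)
    print(n,'finger',X[red].min(0) if red.any() else 0,np.median(X[red],0) if red.any() else 0,'bud top',np.percentile(X[bud][:,2],[50,95,100]))
E
```

```text
16.5 [538.9 -84.9 209.6] [ 1.209  1.209 -1.209] [0.2 0.4 0.7] 0.2301506893704167
side finger [524.17544898 -97.87070406 235.3734103 ] [536.90428274 -94.49535092 271.30933424] bud top [205.27771989 238.19141995 251.21446351]
scene finger [526.38962571 -96.88804376 195.2262401 ] [530.81411527 -95.37562495 205.53016119] bud top [204.88180865 211.45988404 236.32230282]
```

View pics/c_side10.png

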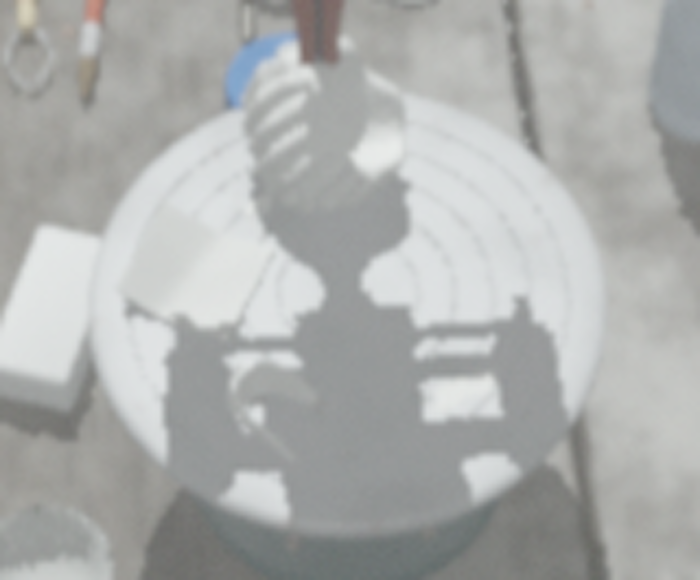

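View pics/wrist10.png

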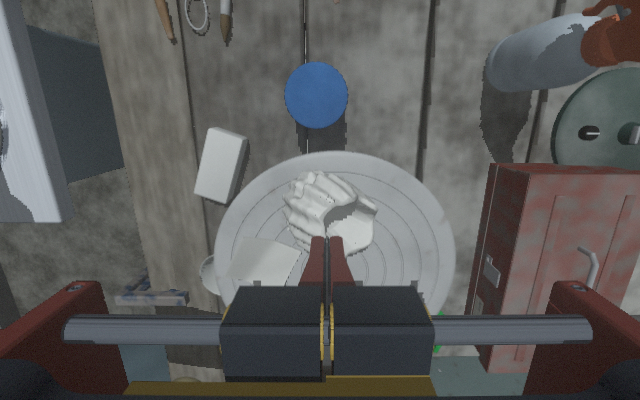

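```bash
python3 - <<'E'
from h import *
a=dict(np.load('wrist10.npz'));X=cloud(a['d'],a);p=a['p'].astype(int)
m=(p[...,2]>p[...,0]+60)&(X[...,2]>85)&(X[...,2]<105);m[150:]=0
l,_=cv2.minEnclosingCircle(X[m][:,:2].astype(np.float32));print('lid',l)
m=(X[...,2]>149)&(X[...,2]<216)&(np.hypot(X[...,0]-539,X[...,1]+85)<55)&(p.max(2)>110);m[260:]=0
P=X[m][:,:2];lo,hi=np.percentile(P,[1,99],axis=0);print('bud',lo,hi,(lo+hi)/2,cv2.minAreaRect(P.astype(np.float32)))
m=(abs(X[...,2]-143)<4)&(X[...,1]<-20)&(X[...,1]>-200)&(X[...,0]>410)&(X[...,0]<680);m[280:]=0
Q=X[m][:,:2];up=Q[Q[:,1]>-150]
# rim points by angle -> circle fit
C=np.array([545.2,-153.8])
from scipy.optimize import least_squares
ang=np.degrees(np.arctan2(*(up-C).T[::-1]));R=np.array([up[(ang>k)&(ang<=k+3)][np.argmax(np.hypot(*(up[(ang>k)&(ang<=k+3)]-C).T))] for k in range(10,170,3) if ((ang>k)&(ang<=k+3)).any()])
s=least_squares(lambda q:np.hypot(*(R-q[:2]).T)-118,[545,-154],loss='soft_l1');C=s.x[:2];print('C',C)
for n,q in(('jar',l),('bud',(lo+hi)/2)):
    w=np.array(q)-C;print(n,np.hypot(*w),np.degrees(np.arctan2(w[1],w[0])))
E
```

```text
lid (529.1746215820312, 10.959090232849121)
bud [ 508.02244726 -111.95050761] [577.41940943 -48.18706309] [542.72092834 -80.06878535] ((542.1426391601562, -80.94976806640625), (68.3104019165039, 75.72289276123047), 88.25931549072266)
C [ 547.53148434 -154.03845177]
jar 166.0155513136326 96.3483563027416
bud 74.12592663675575 93.72094363232392
```

drive_tool([
  [255,[0,0,0],[0,0,0]],
  [255,[0,0,0],[0,0,0]],
  [255,[0,0,0],[0,0,0]],
  [255,[0,0,0],[0,0,0]],
  [255,[0,0,0],[0,0,0]],
  [255,[0,0,0],[0,0,0]],
  [255,[0,0,0],[0,0,0]],
  [255,[0,0,0],[0,0,0]],
])

```text
time_s: 17.45
eef_pos: [538.9, -84.9, 209.6]
ee_rot: [1.209, 1.209, -1.209]
force: [0.1, -0.1, 0.2]
opening: 0.8
```

drive_tool([
  [255,[0,0,0],[0,0,0]],
  [255,[0,0,0],[0,0,0]],
  [255,[0,0,0],[0,0,0]],
  [255,[0,0,0],[0,0,0]],
  [255,[0,0,0],[0,0,0]],
  [255,[0,0,0],[0,0,0]],
  [255,[0,0,0],[0,0,0]],
  [255,[0,0,0],[0,0,0]],
])

```text
time_s: 18.25
eef_pos: [538.9, -84.9, 209.6]
ee_rot: [1.209, 1.209, -1.209]
force: [0.4, 0.2, -0.1]
opening: 0.3
```

drive_tool([
  [255,[0,0,0],[0,0,0]],
  [255,[0,0,0],[0,0,0]],
  [255,[0,0,0],[0,0,0]],
  [255,[0,0,0],[0,0,0]],
  [255,[0,0,0],[0,0,0]],
  [255,[0,0,0],[0,0,0]],
  [255,[0,0,0],[0,0,0]],
  [255,[0,0,0],[0,0,0]],
])

```text
time_s: 19.05
eef_pos: [538.9, -84.9, 209.6]
ee_rot: [1.209, 1.209, -1.209]
force: [-0.1, -0.0, -0.6]
opening: 0.6
```

drive_tool([
  [255,[0,0,0],[0,0,0]],
  [255,[0,0,0],[0,0,0]],
  [255,[0,0,0],[0,0,0]],
  [255,[0,0,0],[0,0,0]],
  [255,[0,0,0],[0,0,0]],
  [255,[0,0,0],[0,0,0]],
  [255,[0,0,0],[0,0,0]],
  [255,[0,0,0],[0,0,0]],
])

```text
time_s: 19.85
eef_pos: [538.9, -84.9, 209.6]
ee_rot: [1.209, 1.209, -1.209]
force: [-0.0, 0.0, 0.2]
opening: 0.4
```

```bash
python3 snap.py 11 side; python3 - <<'E'
import numpy as np
a=np.load('side10.npz')['p'].astype(int);b=np.load('side11.npz')['p'].astype(int)
print(np.abs(a-b)[110:240,235:395].mean())
from workcell import bot
print(bot.sign_off())
E
```

```text
19.85 [538.9 -84.9 209.6] [ 1.209  1.209 -1.209] [-0.   0.   0.2] 0.4086495068487138
0.8583814102564102
the job is handed in; nothing more can be done
None
```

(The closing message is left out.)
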